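# Seat a guitar bridge blank and snap the toggle clamp shut

### The arm

A 6-joint arm with a two-finger parallel gripper is mounted at the origin on the work surface. World frame = base frame: x ahead of the robot, y to its left, z up, the work surface at z = 0. Lengths are in m, angles in degrees, forces in N, time in s.
With the tool pointing down it reaches from about 0.35 to 0.875 m from the base axis. Payload 4.2 kg.
Tool frame: the origin (TCP) lies at the very end of the fingers, on their centre line; the grasp point (between the pads) lies r.pinch_z behind it (r.pinch_z is the distance from the TCP to the grasp point, in m); y points along the fingers, z is the direction in which the jaws open and shut, and the axes are right-handed (so a half turn about y gives the same grasp; the last joint's range is limited). The gripper opens to 87 mm and grips with 3 to 60 N. Pads are 19 mm wide; open, the fingers measure 117 mm over their backs; the gripper's body (75 mm by 190 mm) begins 51 mm behind the grasp point.
Start: joints at [-55.543, 22.042, 0.453, 0, -68.411, -14.817], TCP at [0.21, -0.589, 0.223] pointing down, gripper open.
Joint ranges: [-179.83, 179.83], [-69.29, 118.12], [-61.27, 80.66], [-181.25, 117.63], [-171.15, -9.14], [-177.46, 177.46]. Speed limits (degrees/s): [159.86, 159.86, 180, 180, 180, 180].

### API

Orientations are given as a 3x3 rotation matrix whose columns are the frame's x, y, z axes.
In Python, from station import sense, capture, camera_params, r gives the robot as it stands.
- The arm moves only by the tool move_arm, never from a script. Its argument "increments" is text: rows parted by semicolons, each of 7 numbers parted by spaces: the closure, from -1 (fully open) to 1 (shut), so that 0 is half open, then the shift along the tool's x, y, z in m, then the turn, a rotation vector about the tool's x, y, z in rad. In form: hand x y z wx wy wz; .... A call has 1 to 8 rows; each row is the pose to reach, as a shift and turn from the pose commanded when the call began, along the tool's axes at that moment; what a row does not reach only later rows make up. A row lasts 1/10 s, in which the tool goes at most 50 mm and 8.59 degrees, less where a joint would pass 70% of its speed; a pose out of reach is approached as far as the arm can. A call with a gripper value outside its range is refused whole. The fingers move at their own pace and stop on an object; the grip force is fixed at half the most. Time passes only in rows, so rows that repeat a pose let the fingers close. It gives the time, the measured TCP pose, the force and the opening at its end, in the units of the state.
- sense(): the state, without advancing time (a new reading comes with each control period).
- capture(name): name is "scene" or "top" or "wrist"; returns (picture, depth): 384x512x3 uint8, red, green, blue; 384x512 float32, m along the optical axis (not along the pixel's ray), 0 where there is no reading.
- camera_params(name): a dict with "fx", "fy", "cx", "cy" (pixels), "xyz" and "orientation" of the camera in the world. Camera axes: x right, y down, z forward; pixel columns grow to the right and rows downward; lengths in m; the calibration is good to about 2 mm. A picture is of the moment at which its call begins: read the wrist's pose just before it. camera_params takes no time and is no camera call; for the wrist camera it gives the pose at the moment of the call.
- r.finish_job(): hands the job in, once; it reports no verdict.
The state is a dict: "time_s": time; "joints": joint angles; "joint_velocities": joint speeds; "effort": joint torques, N m; "tcp_pos": TCP position; "ee_rot": TCP orientation; "wrist_force": force on the tool from outside, world axes, zero at the start; "moment": the same for the moment, N m; "gripper_width": opening from 0.0 (shut) to 1.0 (fully open).
Only numpy, scipy, OpenCV 4.12 (cv2) and the standard library are available. Lean on these libraries where they do the work, as an engineer would, in place of code of your own. Each camera call takes 0.05 s, during which the arm holds its last target.

### The job

Without gripping or lifting anything, push the dark bridge blank along its rails with the fingertips until its end is fully home against the aluminium stop. Then push the red toggle-clamp handle over its dead point until it snaps into lock with the rubber foot pressing on the blank, and move clear. Leave everything else on the bench and the jig where it is.

Things in the scene. Friction and masses are not known exactly. Their poses are not given: they have to be found in the camera images.
- jig: Plywood board screwed down, 18 mm thick, top at z = 0.018; origin on its underside, z up; in its own frame it spans x -0.110 to 0.100, y -0.140 to 0.160. On it: two brass rails 10 mm high along y from -0.100 to 0.020, inner faces 35 mm apart about x = 0.045; an aluminium end stop 24 mm high closing them at y = -0.100; a steel toggle clamp at y = -0.020 on the rails' -x side.
- blank: Dark wooden bridge blank, 32 (x) by 160 (y) by 18 mm high, 60 to 130 g, flat on the board between the rails, axes parallel to the jig's; origin at the centre of its underside. It starts 25 to 55 mm short of the stop; its +y end sticks out beyond the rails, free to be pushed. It slides along the jig's -y (friction about 1 N) to the stop.
- blank_butt (a point): Middle of the lower edge of the blank's -y end, the end which must meet the stop.
- blank_push_end (a point): Centre of the blank's free +y end face, 9 mm above the board: the face to push on, towards the jig's -y.
- stop_face (a point): Foot of the end stop's face, in the middle between the rails, at board level; the face looks along the jig's +y. The blank is home when blank_butt is on it.
- clamp_lever (a joint): Red handle's angle, rad. 0 = open, leaning 0.6 back from upright to the jig's -x; grows as it is pushed over to the jig's +x; 1.2 = locked on its stop, leaning 0.6 forward over the blank. A spring drives it away from the dead point at 0.6 (upright): short of it the handle falls back open, past it it snaps to 1.2 by itself. Pushing near its end takes about 8 N at first, less near the dead point.
- lever_pivot (a point): The handle's pivot on the jig, 63 mm above the bench, axis along the jig's y.
- lever_tip (a point): Very end of the red handle, 115 mm from the pivot, 158 mm above the bench when open. The handle's last 70 mm are a round red grip 20 mm in diameter with a rounded end; below is a 12 x 14 mm steel bar. Nothing stands close behind the handle (jig's -x side).
- clamp_foot: Black rubber foot, 18 mm in diameter, on the clamp arm; origin at the centre of its underside. The handle swings the arm: upright when open (its top about 130 mm above the bench); when locked the foot sits on the blank at jig x = 0.045, y = -0.020 and presses with about 5 N through a spring.
- weight: Brass setup weight, 30 mm dia, 36 mm high, standing on the jig board; origin under its centre. A bystander: leave it alone.
- glue: White glue bottle with orange cap, 56 mm dia, 150 mm high, standing on the bench; origin under its centre. A bystander.
- cup: Blue ceramic cup, 76 mm dia, 90 mm high, on the bench; origin under its centre. A bystander.
- sandbox: Yellow plastic box 70 x 110 x 40 mm on the bench; origin under its centre. A bystander.
- driver: Screwdriver with orange handle lying on the bench. A bystander.
- plane: Small steel block plane, 50 x 150 mm, about 52 mm high, on the bench; origin under its centre. A bystander.
- spare: Spare, lighter-brown bridge blank 32 x 160 x 18 mm lying on the bare bench, not in the jig. A bystander.
Mind the look-alikes: they are no part of the job. What is shaped like the blank but purple or turquoise is not meant.

How it is judged (in metres and radians):
On the way, in this order (a step that is already met when the one before it is completed fails the run):
1. the blank is home against the stop (within 3 mm) with the clamp still open (y of blank_butt in the frame of stop_face below 0.003 m and z of blank_butt in the frame of stop_face below 0.003 m and value of joint clamp_lever below 0.3 rad), for 0.2 s.
2. the handle is past its dead point and locked (value of joint clamp_lever above 1.12 rad and y of blank_butt in the frame of stop_face below 0.003 m and z of blank_butt in the frame of stop_face below 0.003 m), for 0.2 s.
At the end, for the whole second after the job is handed in: The blank lies in the rails with its end within 3 mm of the stop, the handle is locked (joint above 1.12 rad) and the rubber foot presses on the blank with more than 2.5 N; all at rest (all of step 2 and contact force between clamp_foot and blank above 2.5 N and linear speed of blank below 0.02 m/s and velocity of joint clamp_lever below 0.1 rad/s and angle between the y axis of blank and the y axis of jig, either way round below 0.06 rad); the robot touches nothing.
It fails at once if the blank is lifted more than 6 mm off the board or tipped (z of blank in the frame of jig above 0.024 m or angle between blank's own z axis and vertical above 0.15 rad).
It fails at once if a bystander is moved more than 20 mm or knocked over (distance of any of weight, glue, cup, sandbox, driver, plane, spare from where it was at the start of the episode above 0.02 m or angle between any of weight, glue, cup's own z axis and vertical above 0.5 rad).
It also fails if it takes over 45 s, if anything falls off the work surface, if the arm or the gripper's body presses on something with over 40 N, if the wrist force passes 120 N, or if a joint passes its speed limit or range.

## Working session

There is one attempt and no reset: what is moved stays moved. The work goes in short steps, Python scripts to look and compute and a tool call to move; the robot and the scene stay as the last step left them, time stands still between calls to the robot, and variables do not carry over. Pictures are saved under pics/ and viewed, and the job is handed in when it is done.

Besides the shell and the picture viewer there is one more tool, called after "Call:" as name(argument=value, ...) on one line, values as JSON. move_arm: Moves the arm, as the interface text tells. Its arguments: {"type":"object","properties":{"increments":{"type":"string"}},"required":["increments"]}

```bash
mkdir -p pics; ls; cat > h.py <<'E'
import numpy as np, cv2
from station import sense, capture, camera_params, r
E
python3 - <<'E'
from h import *
s=sense();print({k:np.round(v,3).tolist() for k,v in s.items()},r.pinch_z)
for n in("scene","top","wrist"):
    p=camera_params(n);print(n,{k:np.round(v,4).tolist() for k,v in p.items()})
    im,d=capture(n);np.savez(f"{n}0.npz",im=im,d=d,**p)
    cv2.imwrite(f"pics/{n}0.png",im[:,:,::-1])
E
```

```text
pics
{'time_s': 0.0, 'joints': [-55.542, 22.093, 0.378, -0.028, -68.41, -14.816], 'joint_velocities': [-0.072, -0.085, -0.058, 0.111, -0.022, 0.075], 'effort': [0.002, -39.066, 18.741, 4.22, 0.011, -0.0], 'tcp_pos': [0.21, -0.588, 0.221], 'ee_rot': [[0.942, -0.001, -0.336], [0.336, 0.002, 0.942], [-0.0, -1.0, 0.002]], 'wrist_force': [0.007, 0.203, -0.62], 'moment': [-0.01, -0.014, -0.012], 'gripper_width': 1.003} 0.0187
scene {'fx': 478.0964, 'fy': 478.0964, 'cx': 258.7854, 'cy': 191.5121, 'xyz': [1.1956, -0.2352, 1.1512], 'orientation': [[0.3043, 0.7846, -0.5401], [0.9525, -0.2472, 0.1777], [0.0059, -0.5686, -0.8226]]}
top {'fx': 436.5443, 'fy': 436.5443, 'cx': 252.9557, 'cy': 185.1214, 'xyz': [0.3103, -0.0139, 1.5104], 'orientation': [[0.0096, -0.9884, 0.1513], [-0.9999, -0.0076, 0.0137], [-0.0124, -0.1514, -0.9884]]}
wrist {'fx': 294.6107, 'fy': 294.6107, 'cx': 249.761, 'cy': 195.8476, 'xyz': [0.1312, -0.6159, 0.3842], 'orientation': [[-0.3361, 0.898, 0.2841], [0.9418, 0.3196, 0.1042], [0.0028, 0.3026, -0.9531]]}
```

View pics/scene0.png

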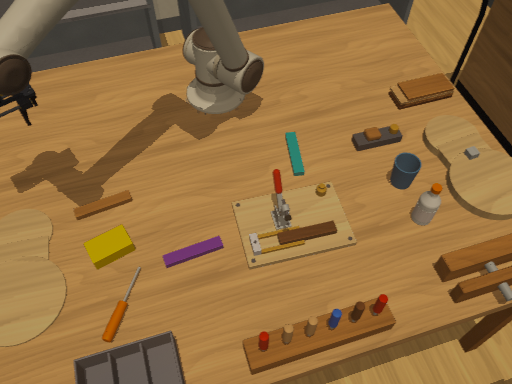

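View pics/top0.png

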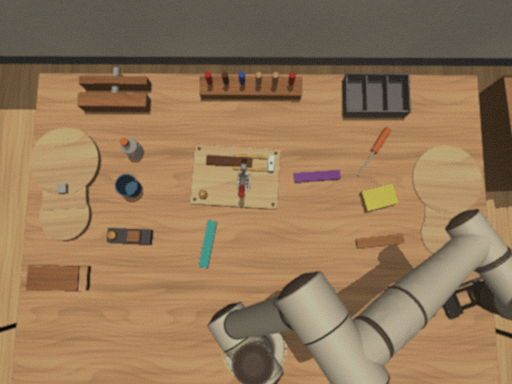

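View pics/wrist0.png

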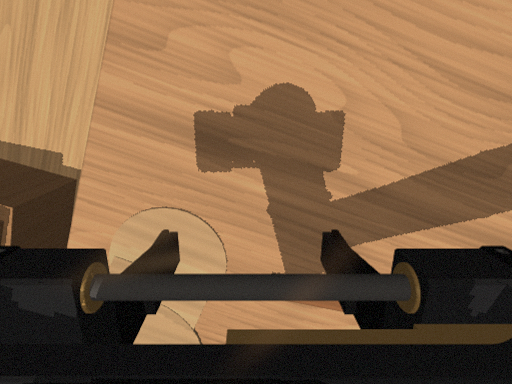

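The scene view shows the jig in the centre: white stop at about (255,243), dark blank to about (335,230), red handle at (278,180). In the top view the stop is at (271,163), the blank's free end at (207,160), and the handle leans toward the robot. Next I'll measure these points.

```bash
cat >> h.py <<'E'
def load(n): return dict(np.load(f"{n}.npz"))
def ray(P,uv,z):
    uv=np.atleast_2d(uv).astype(float)
    d=np.c_[(uv[:,0]-P['cx'])/P['fx'],(uv[:,1]-P['cy'])/P['fy'],np.ones(len(uv))]@P['orientation'].T
    return P['xyz']+d*((z-P['xyz'][2])/d[:,2])[:,None]
def cloud(P):
    v,u=np.mgrid[:384,:512];d=P['d']
    c=np.stack([(u-P['cx'])/P['fx']*d,(v-P['cy'])/P['fy']*d,d],-1)
    return c@P['orientation'].T+P['xyz']
E
python3 - <<'E'
from h import *
for n in("top0","scene0"):
    P=load(n); im=P['im']; C=cloud(P)
    hsv=cv2.cvtColor(im,cv2.COLOR_RGB2HSV).astype(int); H,S,V=hsv[...,0],hsv[...,1],hsv[...,2]
    roi=(C[...,0]>.35)&(C[...,0]<.72)&(C[...,1]>-.2)&(C[...,1]<.25)&(P['d']>0)
    print(n,"board z med",np.median(C[...,2][roi&(C[...,2]>.012)&(C[...,2]<.024)]))
    # board mask by height
    m=(roi&(C[...,2]>.010)&(C[...,2]<.2)).astype(np.uint8)
    m=cv2.morphologyEx(m,cv2.MORPH_OPEN,np.ones((5,5)))
    k,l,st,_=cv2.connectedComponentsWithStats(m);print(st[1:].tolist())
    red=roi&((H<6)|(H>174))&(S>150)&(V>90)&(C[...,2]>.05)
    print("red",red.sum()); q=C[red]; print(q.mean(0),q[q[:,2].argmax()],q.min(0),q.max(0))
    dark=roi&(V<125)&(S>60)&(C[...,2]>.025)&(C[...,2]<.047)&(H<20)
    q=C[dark];print("dark",len(q),q.min(0),q.max(0),np.median(q,0))
    if len(q): print(cv2.minAreaRect((q[:,:2]*1000).astype(np.float32)))
    wh=roi&(S<60)&(V>150)&(C[...,2]>.02)&(C[...,2]<.06);q=C[wh];print("white",len(q),q.min(0) if len(q) else 0,q.max(0) if len(q) else 0)
    crop=im[120:280,170:370] if n=='scene0' else im[135:220,180:290]
    cv2.imwrite(f"pics/{n}_crop.png",cv2.resize(crop[:,:,::-1],None,fx=4 if n=='scene0' else 7,fy=4 if n=='scene0' else 7,interpolation=cv2.INTER_CUBIC))
E
```

```text
top0 board z med 0.017782949268366988
[[190, 145, 90, 64, 4990], [294, 172, 19, 10, 174], [204, 221, 12, 19, 170]]
red 46
[0.50189843 0.04212863 0.14378888] [0.49154082 0.04802035 0.16171475] [0.48279622 0.03580904 0.11221391] [0.52445689 0.04821767 0.16171475]
dark 397 [ 0.49011375 -0.04469242  0.02545601] [0.64055126 0.17978518 0.04536777] [0.62009586 0.10017032 0.03523924]
((596.2151489257812, 90.92903137207031), (136.0380096435547, 243.68016052246094), 21.830554962158203)
white 104 [ 0.52458273 -0.0656451   0.02007515] [0.64485706 0.06181823 0.05013135]
scene0 board z med 0.01687757887082242
[[292, 157, 12, 16, 146], [232, 170, 123, 97, 7210], [198, 237, 24, 14, 232]]
red 39
[0.51169583 0.04190164 0.13402759] [0.49606212 0.04144577 0.15934816] [0.4905479  0.03504866 0.10861735] [0.5272002  0.04741563 0.15934816]
dark 797 [ 0.50393104 -0.06617063  0.02501917] [0.65148527 0.1868806  0.0466287 ] [0.62596136 0.08084341 0.03421653]
((582.0399169921875, 60.652015686035156), (140.1937255859375, 261.1337890625), 4.130481243133545)
white 131 [ 0.55460176 -0.06553067  0.02034331] [0.64285169 0.05704496 0.04590772]
```

View pics/scene0_crop.png

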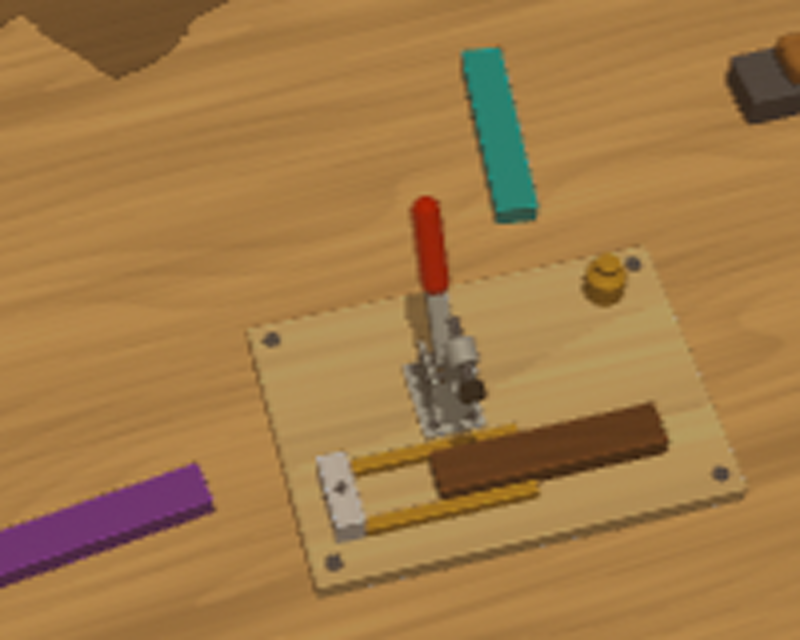

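View pics/top0_crop.png

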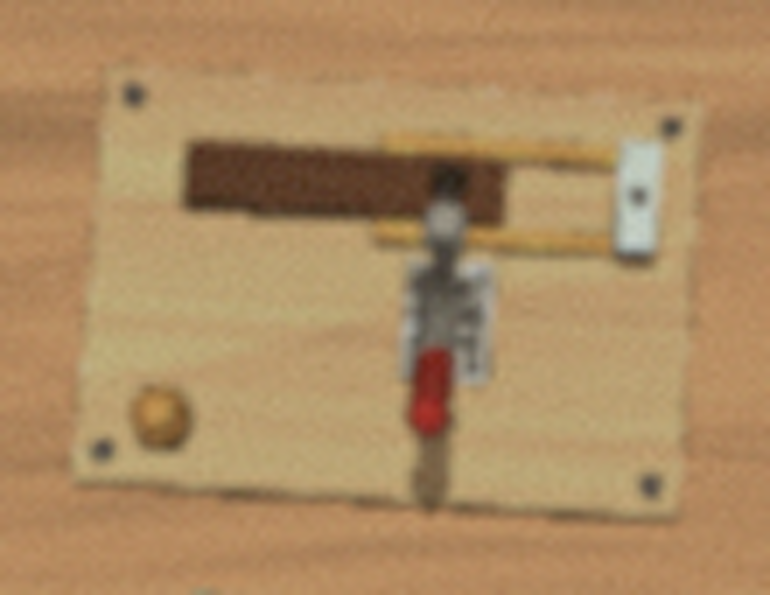

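```bash

python3 - <<'E'
from h import *
fits=[]
for n in("top0","scene0"):
    P=load(n); im=P['im']; C=cloud(P)
    roi=(C[...,0]>.35)&(C[...,0]<.72)&(C[...,1]>-.2)&(C[...,1]<.25)&(P['d']>0)
    m=(roi&(C[...,2]>.009)&(C[...,2]<.026)).astype(np.uint8)
    k,l,st,_=cv2.connectedComponentsWithStats(m); i=1+st[1:,4].argmax()
    cs,_=cv2.findContours((l==i).astype(np.uint8),cv2.RETR_EXTERNAL,cv2.CHAIN_APPROX_NONE)
    c=max(cs,key=len)[:,0]
    h=cv2.convexHull(c)[:,0]
    p=ray(P,h,.018)[:,:2]*1000
    print(n,cv2.minAreaRect(p.astype(np.float32)),cv2.boxPoints(cv2.minAreaRect(p.astype(np.float32))).round(0).tolist())
    # dark blank: relative
    hsv=cv2.cvtColor(im,cv2.COLOR_RGB2HSV).astype(int)
    V=hsv[...,2];S=hsv[...,1]
    dk=(roi&(V<130)&(S>90)&(C[...,0]>.58)).astype(np.uint8)
    k,l,st,_=cv2.connectedComponentsWithStats(dk); i=1+st[1:,4].argmax(); print(st[i].tolist())
    c=np.argwhere(l==i)[:,::-1]
    p=ray(P,c,.036)[:,:2]*1000
    print("blank",cv2.minAreaRect(p.astype(np.float32)),p.min(0),p.max(0),cv2.boxPoints(cv2.minAreaRect(p.astype(np.float32))).round(0).tolist())
E
```

```text
top0 ((568.9609985351562, 70.43627166748047), (299.3383483886719, 210.9816436767578), 86.73796081542969) [[455.0, -73.0], [666.0, -85.0], [683.0, 214.0], [472.0, 226.0]]
[206, 155, 47, 12, 417]
blank ((619.976318359375, 90.58179473876953), (158.85906982421875, 34.91132354736328), 86.85066223144531) [602.03125158  10.6410335 ] [640.297432  169.6066835] [[598.0, 12.0], [633.0, 10.0], [642.0, 169.0], [607.0, 171.0]]
scene0 ((576.5328369140625, 66.28134155273438), (299.75140380859375, 213.67079162597656), 86.76492309570312) [[461.0, -77.0], [675.0, -89.0], [692.0, 210.0], [478.0, 222.0]]
[258, 221, 79, 24, 802]
blank ((623.249267578125, 62.92562484741211), (212.38829040527344, 48.83204650878906), 83.99539184570312) [596.3172708  -42.01628979] [653.354462   168.95662831] [[588.0, -40.0], [636.0, -45.0], [659.0, 166.0], [610.0, 171.0]]
```

```bash
cat >> h.py <<'E'
O=np.array([.5734,.0601]); a=-np.radians(3.25)
X=np.array([np.cos(a),np.sin(a)]); Y=np.array([-np.sin(a),np.cos(a)])
def j2w(x,y,z): return np.r_[O+x*X+y*Y,z]
def w2j(p): d=np.asarray(p)[...,:2]-O; return np.c_[d@X,d@Y]
RT=np.c_[np.r_[-Y,0],[0,0,-1],np.r_[X,0]]
from scipy.spatial.transform import Rotation as Ro
def inc(p,R=RT):
    s=sense();E=np.array(s['ee_rot'])
    print("shift",(E.T@(p-s['tcp_pos'])).round(4),"rot",Ro.from_matrix(E.T@R).as_rotvec().round(3),"world d",(p-s['tcp_pos']).round(4))
E
python3 - <<'E'
from h import *
inc(np.array([.4,-.3,.30])); inc(j2w(.045,.15,.3)); print(j2w(.045,.15,.2))
E
```

```text
shift [ 0.2758 -0.0779  0.2077] rot [-1.00e-03  1.97e+00 -2.00e-03] world d [0.19   0.2882 0.0783]
shift [ 0.66   -0.0773  0.6093] rot [-1.00e-03  1.97e+00 -2.00e-03] world d [0.4169 0.7955 0.0783]
[0.62683154 0.20730758 0.2       ]
```

Call:
move_arm(increments="1 0.276 -0.08 0.208 0 1 0;1 0.276 -0.08 0.208 0 1 0;1 0.276 -0.08 0.208 0 1 0;1 0.276 -0.08 0.208 0 1 0;1 0.276 -0.08 0.208 0 1 0;1 0.276 -0.08 0.208 0 1 0;1 0.276 -0.08 0.208 0 1 0;1 0.276 -0.08 0.208 0 1 0")

```text
time_s: 0.95
tcp_pos: [0.401, -0.298, 0.3031]
ee_rot: [[0.79, 0.001, 0.613], [-0.613, 0.0, 0.79], [0.0, -1.0, 0.0]]
wrist_force: [1.2, -0.5, 0.4]
gripper_width: 0.353
```

```bash
python3 - <<'E'
from h import *
print(sense()['joints']);inc(j2w(.045,.15,.3))
E
```

```text
[-1.79684159e+01  6.76104949e+00 -8.63376367e+00 -1.34665466e-02
 -7.45704882e+01 -1.09802827e+02]
shift [-0.131   0.0033  0.5377] rot [-0.001  0.968  0.   ] world d [ 0.2258  0.5053 -0.0031]
```

Call:
move_arm(increments="1 -0.065 0 0.269 0 -1.19 0;1 -0.065 0 0.269 0 -1.19 0;1 -0.065 0 0.269 0 -1.19 0;1 -0.065 0 0.269 0 -1.19 0;1 -0.065 0 0.269 0 -1.19 0;1 -0.065 0 0.269 0 -1.19 0;1 -0.065 0 0.269 0 -1.19 0;1 -0.065 0 0.269 0 -1.19 0")

```text
time_s: 1.75
tcp_pos: [0.5131, -0.046, 0.3019]
ee_rot: [[0.857, -0.001, -0.515], [0.515, -0.0, 0.857], [-0.001, -1.0, 0.001]]
wrist_force: [-0.6, -1.0, 0.1]
gripper_width: 0.009
```

```bash
python3 - <<'E'
from h import *
print(sense()['joints'].round(1) if hasattr(sense()['joints'],'round') else sense()['joints']);inc(j2w(.045,.15,.3))
E
```

```text
[ 12.9   8.5  -6.8  -0.  -74.8 -71.9]
shift [0.2279 0.0018 0.1586] rot [ 1.000e-03  2.168e+00 -1.000e-03] world d [ 0.1137  0.2533 -0.0019]
```

Call:
move_arm(increments="1 0.228 0 0.159 0 -1.19 0;1 0.228 0 0.159 0 -1.19 0;1 0.228 0 0.159 0 -1.19 0;1 0.228 0 0.159 0 -1.19 0;1 0.228 0 0.159 0 -1.19 0;1 0.228 0 0.159 0 -1.19 0;1 0.228 0 0.159 0 -1.19 0;1 0.228 0 0.159 0 -1.19 0")

```text
time_s: 2.55
tcp_pos: [0.6286, 0.2068, 0.3009]
ee_rot: [[-0.159, -0.002, -0.987], [0.987, -0.001, -0.159], [-0.001, -1.0, 0.002]]
wrist_force: [0.7, 1.0, -0.5]
gripper_width: 0.006
```

Call:
move_arm(increments="1 0 0 0 0 -1.19 0;1 0 0 0 0 -1.19 0;1 0 0 0 0 -1.19 0;1 0 0 0 0 -1.19 0;1 0 0 0 0 -1.19 0;1 0 0 0 0 -1.19 0;1 0 0 0 0 -1.19 0;1 0 0 0 0 -1.19 0")

```text
time_s: 3.35
tcp_pos: [0.6284, 0.2055, 0.3019]
ee_rot: [[-0.975, -0.001, -0.221], [0.221, -0.0, -0.975], [0.001, -1.0, 0.001]]
wrist_force: [-0.2, -0.3, 0.8]
gripper_width: 0.007
```

```bash
python3 - <<'E'
from h import *
print(sense()['joints']);inc(j2w(.045,.15,.2))
E
```

```text
[ 3.20851176e+01  2.35784281e+01  1.40399025e+01 -1.39906453e-02
 -8.05274411e+01  4.51475138e+01]
shift [ 0.0019  0.1019 -0.0015] rot [ 0.000e+00 -1.737e+00  1.000e-03] world d [-0.0016  0.0018 -0.1019]
```

Call:
move_arm(increments="1 0 0.1 0 0 -1.18 0;1 0 0.1 0 0 -1.18 0;1 0 0.1 0 0 -1.18 0;1 0 0.1 0 0 -1.18 0;1 0 0.1 0 0 -1.18 0;1 0 0.1 0 0 -1.18 0;1 0 0.1 0 0 -1.18 0;1 0 0.1 0 0 -1.18 0")

```text
time_s: 4.15
tcp_pos: [0.6284, 0.2055, 0.202]
ee_rot: [[-0.576, -0.001, 0.817], [-0.817, -0.0, -0.576], [0.001, -1.0, -0.001]]
wrist_force: [0.5, -0.1, 0.6]
gripper_width: 0.005
```

Call:
move_arm(increments="1 0 0 0 0 -0.557 0;1 0 0 0 0 -0.557 0;1 0 0 0 0 -0.557 0;1 0 0 0 0 -0.557 0;1 0 0 0 0 -0.557 0;1 0 0 0 0 -0.557 0")

```text
time_s: 4.75
tcp_pos: [0.6285, 0.2055, 0.2022]
ee_rot: [[-0.065, -0.001, 0.998], [-0.998, -0.0, -0.065], [0.0, -1.0, -0.001]]
wrist_force: [0.5, 0.3, -0.6]
gripper_width: 0.003
```

```bash
python3 - <<'E'
from h import *
s=sense();print(s['joints'],s['tcp_pos'],w2j(s['tcp_pos']));inc(j2w(.045,.15,.2))
for n in("scene","wrist"):
    p=camera_params(n)
    im,d=capture(n);np.savez(f"{n}1.npz",im=im,d=d,**p)
    cv2.imwrite(f"pics/{n}1.png",im[:,:,::-1])
E
```

```text
[ 3.20862015e+01  2.63537309e+01  4.34088678e+00 -6.83151710e-03
 -6.80214344e+01  1.44195819e+02] [0.6284844  0.20546639 0.20221391] [[0.04675458 0.14825548]]
shift [-0.0017  0.0022 -0.0018] rot [ 0.001 -0.008  0.   ] world d [-0.0017  0.0018 -0.0022]
```

View pics/wrist1.png

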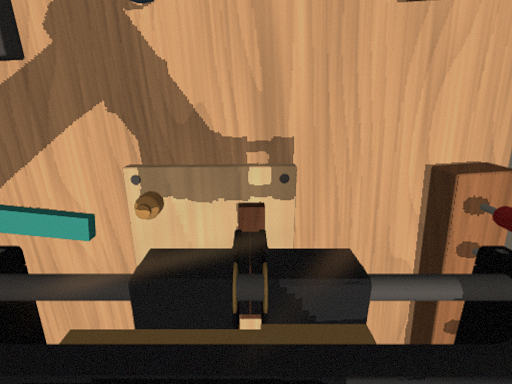

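View pics/scene1.png

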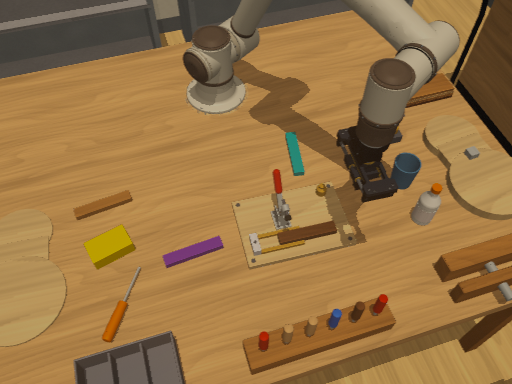

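The wrist view shows the blank's free end at about (238–264, 203) with the fingers centred on it at column 250, and board corners at about (125,167) and (296,165). I'll turn these into points.

```bash
python3 - <<'E'
from h import *
P=load("wrist1");im=P['im']
c=im[150:250,110:310];cv2.imwrite("pics/w1c.png",cv2.resize(c[:,:,::-1],None,fx=4,fy=4,interpolation=cv2.INTER_CUBIC))
for uv,z in(((125,166.5),.018),((296,165),.018),((238,203.5),.036),((264.5,203.5),.036)):
    p=ray(P,uv,z);print(uv,p.round(4),w2j(p).round(4))
g=cv2.cvtColor(im,cv2.COLOR_RGB2GRAY).astype(int)
print(g[155:180,215],g[190:235,245].tolist(),g[215,225:275].tolist())
print(P['d'][170:240:6,250])
E
```

```text
(125, 166.5) [[0.4801 0.2265 0.018 ]] [[-0.1026  0.1608]]
(296, 165) [[0.6844 0.2151 0.018 ]] [[0.102 0.161]]
(238, 203.5) [[0.6127 0.1772 0.036 ]] [[0.0326 0.1191]]
(264.5, 203.5) [[0.6439 0.1752 0.036 ]] [[0.0638 0.1189]]
[ 90  83  83  90  90  87  88  88  88  84  78  85 102 110 110 110 105 114
 109 110 113 109 111 111 113] [119, 116, 114, 116, 115, 115, 116, 118, 115, 114, 113, 178, 130, 45, 21, 30, 21, 46, 62, 63, 65, 64, 64, 66, 64, 66, 68, 65, 65, 64, 64, 66, 63, 69, 66, 68, 64, 64, 67, 66, 66, 52, 37, 30, 32] [178, 180, 178, 178, 177, 182, 182, 178, 179, 178, 180, 180, 125, 68, 63, 58, 61, 61, 54, 67, 66, 65, 62, 61, 63, 67, 69, 61, 68, 61, 60, 61, 62, 67, 68, 67, 73, 74, 69, 82, 166, 187, 184, 182, 178, 182, 182, 180, 185, 182]
[0.35410753 0.35557327 0.35846952 0.35952276 0.36295307 0.36601228
 0.35046354 0.35021684 0.3515913  0.35570678 0.35736445 0.17116523]
```

View pics/w1c.png

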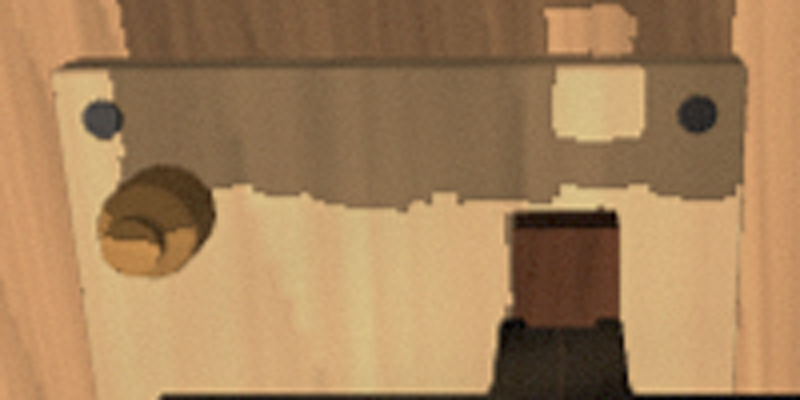

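Call:
move_arm(increments="1 0 0.05 -0.001 0 0 0;1 0 0.1 -0.001 0 0 0;1 0 0.14 -0.001 0 0 0;1 0 0.165 -0.001 0 0 0;1 0 0.177 -0.001 0 0 0;1 0 0.177 -0.001 0 0 0;1 0 0.177 -0.001 0 0 0")

```text
time_s: 5.55
tcp_pos: [0.6288, 0.2061, 0.027]
ee_rot: [[-0.062, 0.002, 0.998], [-0.998, 0.001, -0.062], [-0.001, -1.0, 0.002]]
wrist_force: [0.5, -0.6, 0.9]
gripper_width: 0.004
```

Call:
move_arm(increments="1 0.007 0 0 0 0 0;1 0.014 0 0 0 0 0;1 0.020 0 0 0 0 0;1 0.025 0 0 0 0 0;1 0.03 0 0 0 0 0;1 0.035 0 0 0 0 0;1 0.04 0 0 0 0 0")

```text
time_s: 6.25
tcp_pos: [0.6254, 0.1655, 0.0258]
ee_rot: [[-0.062, 0.001, 0.998], [-0.998, 0.0, -0.062], [-0.0, -1.0, 0.001]]
wrist_force: [1.0, 0.7, 0.8]
gripper_width: 0.008
```

```bash
python3 - <<'E'
from h import *
s=sense();print(s['tcp_pos'],w2j(s['tcp_pos']),s['wrist_force'])
n="scene";im,d=capture(n)
cv2.imwrite(f"pics/scene2.png",cv2.resize(im[120:280,190:390,::-1],None,fx=4,fy=4,interpolation=cv2.INTER_CUBIC))
E
```

```text
[0.62538079 0.16551809 0.02577689] [[0.04592074 0.10819548]] [1.00627409 0.67712201 0.83790601]
```

View pics/scene2.png

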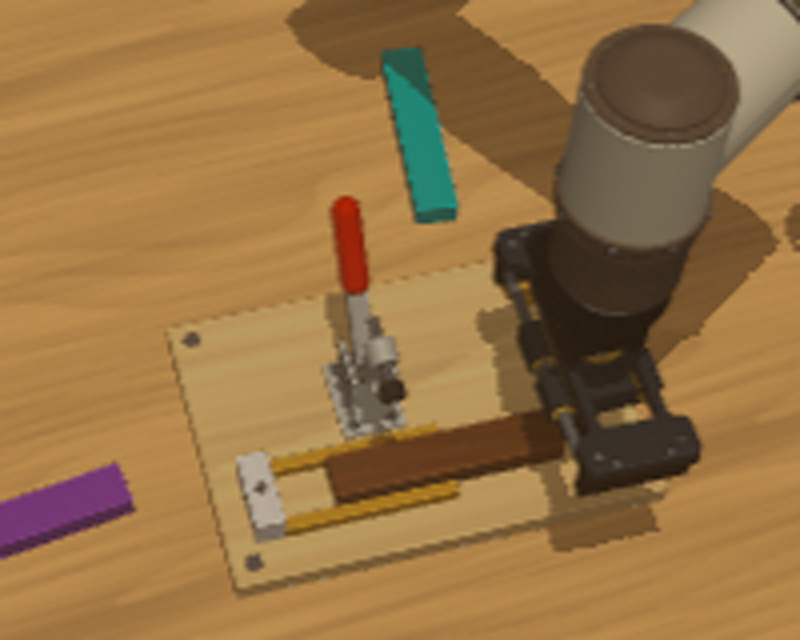

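The blank is sliding straight: its butt is now at about (330,480), with the stop at (272,495). I'll keep pushing.

Call:
move_arm(increments="1 0.005 0 0 0 0 0;1 0.010 0 0 0 0 0;1 0.015 0 0 0 0 0;1 0.020 0 0 0 0 0;1 0.025 0 0 0 0 0;1 0.029 0 0 0 0 0;1 0.032 0 0 0 0 0;1 0.032 0 0 0 0 0")

```text
time_s: 7.1
tcp_pos: [0.6227, 0.1329, 0.0253]
ee_rot: [[-0.063, -0.001, 0.998], [-0.998, -0.001, -0.063], [0.001, -1.0, -0.001]]
wrist_force: [-0.5, 0.2, -1.1]
gripper_width: 0.006
```

Call:
move_arm(increments="1 0.001 0 0 0 0 0;1 0.002 0 0 0 0 0;1 0.002 0 0 0 0 0")

```text
time_s: 7.4
tcp_pos: [0.6227, 0.1315, 0.0253]
ee_rot: [[-0.063, -0.001, 0.998], [-0.998, -0.0, -0.063], [0.0, -1.0, -0.001]]
wrist_force: [0.4, -0.3, -0.2]
gripper_width: 0.004
```

Call:
move_arm(increments="1 0.001 0 0 0 0 0;1 0.002 0 0 0 0 0;1 0.002 0 0 0 0 0")

```text
time_s: 7.7
tcp_pos: [0.6228, 0.1296, 0.0255]
ee_rot: [[-0.063, -0.0, 0.998], [-0.998, -0.0, -0.063], [0.0, -1.0, -0.0]]
wrist_force: [-0.3, 0.3, 0.4]
gripper_width: 0.002
```

Call:
move_arm(increments="1 0.001 0 0 0 0 0;1 0.002 0 0 0 0 0;1 0.002 0 0 0 0 0")

```text
time_s: 8.0
tcp_pos: [0.6228, 0.1277, 0.0256]
ee_rot: [[-0.063, 0.0, 0.998], [-0.998, 0.0, -0.063], [-0.0, -1.0, 0.0]]
wrist_force: [0.5, 0.4, -0.4]
gripper_width: 0.006
```

Call:
move_arm(increments="1 0.001 0 0 0 0 0;1 0.0015 0 0 0 0 0;1 0.0015 0 0 0 0 0")

```text
time_s: 8.3
tcp_pos: [0.6233, 0.1276, 0.0258]
ee_rot: [[-0.062, 0.002, 0.998], [-0.998, 0.002, -0.062], [-0.002, -1.0, 0.002]]
wrist_force: [0.2, 5.6, -1.5]
gripper_width: 0.006
```

```bash
python3 - <<'E'
from h import *
s=sense();print(s['tcp_pos'],w2j(s['tcp_pos']),s['wrist_force'])
n="scene";im,d=capture(n)
cv2.imwrite(f"pics/scene3.png",cv2.resize(im[190:270,230:340,::-1],None,fx=7,fy=7,interpolation=cv2.INTER_CUBIC))
E
```

```text
[0.62329837 0.12760105 0.02584405] [[0.04599129 0.07022137]] [ 0.16493779  5.61390831 -1.51522936]
```

View pics/scene3.png

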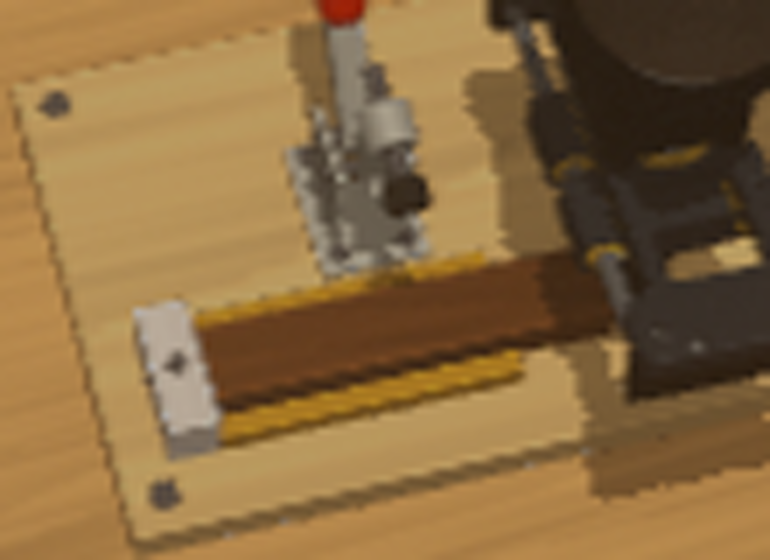

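The force rose to 5.6 N, and the blank's end meets the stop face at about (205,350) in the crop. The blank is home. I'll back off, rise and go behind the handle.

Call:
move_arm(increments="1 0.0005 0 0 0 0 0;1 0.0005 0 0 0 0 0;1 -0.01 0 0 0 0 0;1 -0.03 0 0 0 0 0;1 -0.03 -0.04 0 0 0 0;1 -0.03 -0.09 0 0 0 0;1 -0.03 -0.14 0 0 0 0;1 -0.03 -0.19 0 0 0 0")

```text
time_s: 9.15
tcp_pos: [0.6242, 0.157, 0.2176]
ee_rot: [[-0.062, -0.0, 0.998], [-0.998, -0.001, -0.062], [0.001, -1.0, -0.0]]
wrist_force: [1.5, -0.3, -0.1]
gripper_width: 0.003
```

```bash
python3 - <<'E'
from h import *
P0=load("top0");p=camera_params("top");im,d=capture("top");P=dict(im=im,d=d,**p);C=cloud(P)
cv2.imwrite("pics/top4.png",cv2.resize(im[135:220,180:290,::-1],None,fx=7,fy=7,interpolation=cv2.INTER_CUBIC))
s=sense();print(s['tcp_pos'],w2j(s['tcp_pos']),s['wrist_force']); inc(j2w(-.125,-.02,.25)); inc(j2w(-.125,-.02,.13))
E
```

```text
[0.62896611 0.15791111 0.22857095] [[0.04993155 0.100804  ]] [2.08006418 0.29310962 8.08437303]
shift [ 0.1213 -0.025  -0.1741] rot [-0.017 -0.003 -0.005] world d [-0.1815 -0.1107  0.0214]
shift [ 0.1218  0.095  -0.1762] rot [-0.017 -0.003 -0.005] world d [-0.1815 -0.1107 -0.0986]
```

View pics/top4.png

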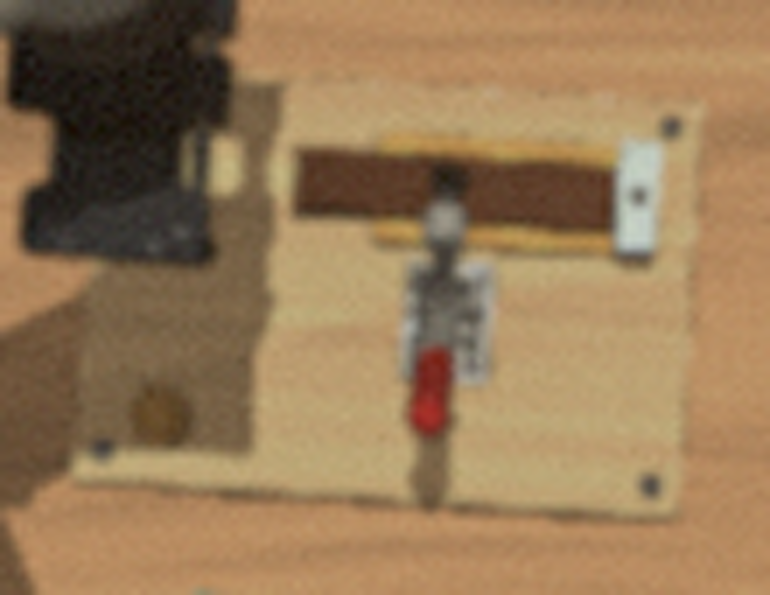

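The top view shows the blank tight against the stop at about (615,195) and the handle still open at (430,415).

Call:
move_arm(increments="1 0.0 -0.03 -0.04 0 0 0;1 0.03 -0.03 -0.085 0 0 0;1 0.06 -0.03 -0.125 0 0 0;1 0.09 -0.03 -0.155 0 0 0;1 0.121 -0.03 -0.172 0 0 0;1 0.121 -0.03 -0.172 0 0 0;1 0.121 -0.03 -0.172 0 0 0")

```text
time_s: 9.9
tcp_pos: [0.4454, 0.0463, 0.2461]
ee_rot: [[-0.063, 0.002, 0.998], [-0.998, 0.0, -0.063], [-0.0, -1.0, 0.002]]
wrist_force: [0.9, 0.2, -0.5]
gripper_width: 0.001
```

```bash
python3 - <<'E'
from h import *
s=sense();print(s['tcp_pos'],w2j(s['tcp_pos']),s['wrist_force'],s['joints']); inc(j2w(-.125,-.02,.13))
E
```

```text
[0.44539139 0.0463072  0.24613431] [[-0.12702078 -0.02102778]] [ 0.85437576  0.19623594 -0.47026594] [ 2.68611883e+01  3.31196789e+00 -2.07575194e+01  2.67621314e-02
 -6.58431912e+01  1.49530070e+02]
shift [-0.001   0.1161  0.0018] rot [-0.002 -0.006 -0.   ] world d [ 0.0021  0.0009 -0.1161]
```

Call:
move_arm(increments="1 0 0.04 0 0 0 0;1 0 0.08 0 0 0 0;1 0 0.105 0 0 0 0;1 0 0.113 0 0 0 0;1 0 0.113 0 0 0 0;1 0 0.113 0 0 0 0")

```text
time_s: 10.5
tcp_pos: [0.4468, 0.047, 0.1336]
ee_rot: [[-0.061, 0.002, 0.998], [-0.998, 0.0, -0.061], [-0.001, -1.0, 0.002]]
wrist_force: [0.2, 0.5, -0.1]
gripper_width: 0.012
```

```bash
python3 - <<'E'
from h import *
s=sense();print(s['tcp_pos'],w2j(s['tcp_pos']),s['wrist_force'])
for n in("scene","wrist"):
    im,d=capture(n)
    cv2.imwrite(f"pics/{n}5.png",cv2.resize(im[120:280,190:390,::-1],None,fx=4,fy=4,interpolation=cv2.INTER_CUBIC) if n=="scene" else im[:,:,::-1])
E
```

```text
[0.44677151 0.0470195  0.13355428] [[-0.12568326 -0.02023838]] [ 0.15822372  0.47446261 -0.1027221 ]
```

View pics/scene5.png

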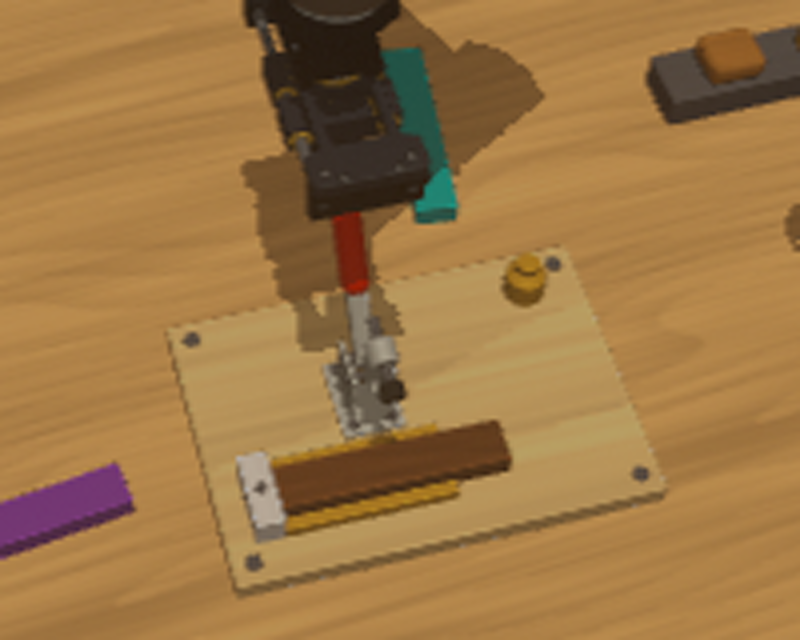

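View pics/wrist5.png

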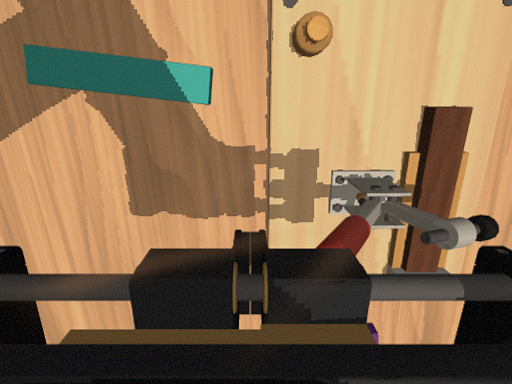

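The wrist view shows the grip's side just ahead of the closed fingers at about (345,240). The arm and foot stand off to the right at (480,228). I'll push along tool +z (jig +x).

Call:
move_arm(increments="1 0 0 0.01 0 0 0;1 0 0 0.02 0 0 0;1 0 0 0.028 0 0 0;1 0 0 0.036 0 0 0;1 0 0 0.044 0 0 0;1 0 0 0.05 0 0 0;1 0 0 0.055 0 0 0")

```text
time_s: 11.3
tcp_pos: [0.4979, 0.0417, 0.133]
ee_rot: [[-0.064, -0.005, 0.998], [-0.998, -0.001, -0.064], [0.001, -1.0, -0.005]]
wrist_force: [-2.3, 1.4, -1.1]
gripper_width: 0.006
```

```bash
python3 - <<'E'
from h import *
s=sense();print(s['tcp_pos'],w2j(s['tcp_pos']),s['wrist_force'],s['moment'])
n="scene";im,d=capture(n)
cv2.imwrite(f"pics/{n}6.png",cv2.resize(im[120:280,190:390,::-1],None,fx=4,fy=4,interpolation=cv2.INTER_CUBIC))
E
```

```text
[0.49788843 0.04165488 0.1330268 ] [[-0.07434441 -0.02269641]] [-2.32560715  1.35597129 -1.11153544] [0.44184065 0.89877646 0.01647732]
```

View pics/scene6.png

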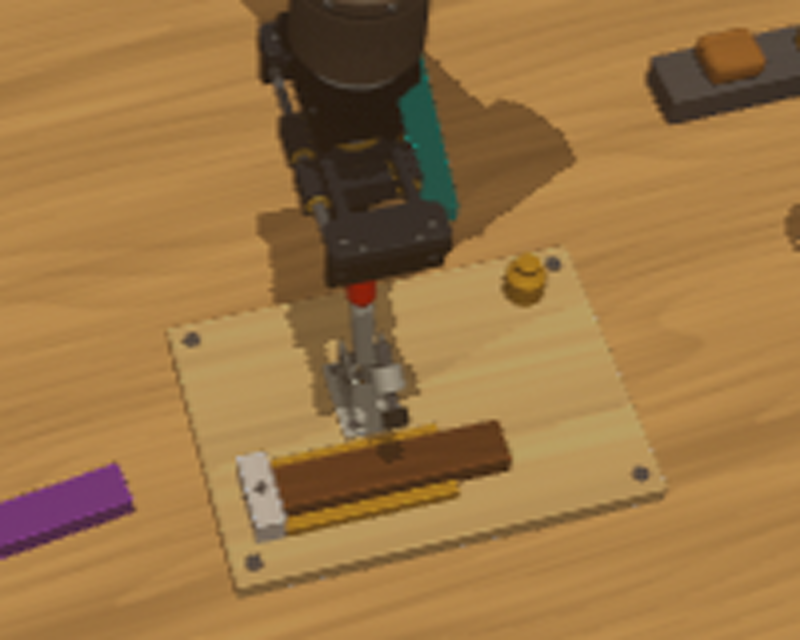

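The handle and arm are moving and the foot is starting to swing. I'll continue past upright.

Call:
move_arm(increments="1 -0.001 0 0.007 0 0 0;1 -0.002 0 0.014 0 0 0;1 -0.002 0 0.021 0 0 0;1 -0.002 0 0.028 0 0 0;1 -0.002 0 0.034 0 0 0;1 -0.002 0 0.04 0 0 0;1 -0.002 0 0.045 0 0 0;1 -0.002 0 0.045 0 0 0")

```text
time_s: 12.15
tcp_pos: [0.546, 0.0419, 0.1324]
ee_rot: [[-0.063, 0.0, 0.998], [-0.998, -0.0, -0.063], [0.0, -1.0, 0.0]]
wrist_force: [0.2, 0.1, 0.8]
gripper_width: 0.009
```

```bash
python3 - <<'E'
from h import *
s=sense();print(s['tcp_pos'],w2j(s['tcp_pos']),s['wrist_force'],s['moment'])
n="scene";im,d=capture(n)
cv2.imwrite(f"pics/{n}7.png",cv2.resize(im[120:280,190:390,::-1],None,fx=4,fy=4,interpolation=cv2.INTER_CUBIC))
E
```

```text
[0.54598862 0.04190529 0.13235527] [[-0.02633578 -0.01971947]] [0.15502612 0.07502746 0.80526059] [-0.19803668 -0.00982187  0.00532723]
```

View pics/scene7.png

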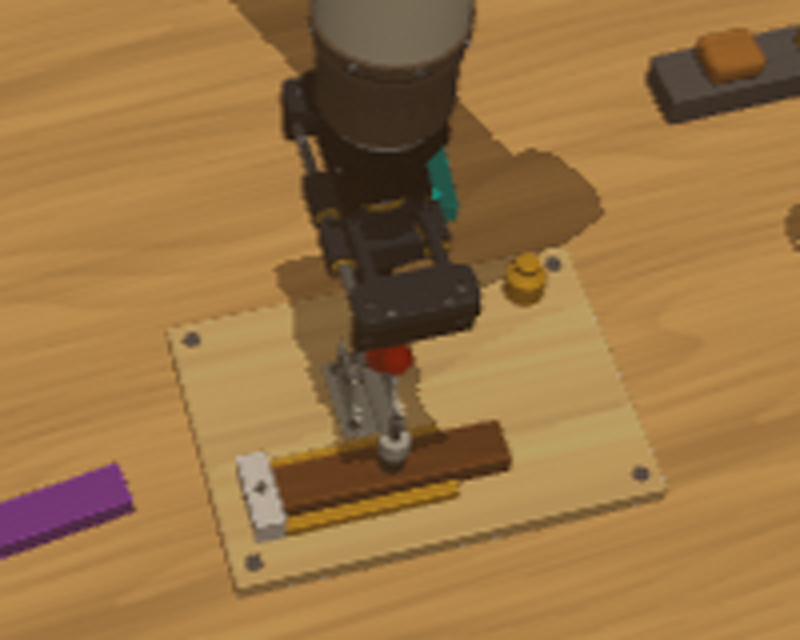

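The force has dropped to zero, the foot is on the blank at about (393,455), and the handle leans forward, so it has snapped over. I'll move clear.

Call:
move_arm(increments="1 0 0 -0.03 0 0 0;1 0 0 -0.06 0 0 0;1 0 0 -0.1 0 0 0;1 0 -0.04 -0.1 0 0 0;1 0 -0.09 -0.12 0 0 0;1 0 -0.13 -0.12 0 0 0;1 0 -0.15 -0.12 0 0 0;1 0 -0.15 -0.12 0 0 0")

```text
time_s: 13.0
tcp_pos: [0.4267, 0.05, 0.2863]
ee_rot: [[-0.062, 0.008, 0.998], [-0.998, 0.003, -0.062], [-0.004, -1.0, 0.008]]
wrist_force: [0.1, -0.0, -0.2]
gripper_width: 0.004
```

Call:
move_arm(increments="1 0.04 0 -0.01 0 0 0;1 0.08 0 -0.01 0 0 0;1 0.12 0 -0.01 0 0 0;1 0.15 0 -0.01 0 0 0;1 0.15 0 -0.01 0 0 0;1 0.15 0 -0.01 0 0 0")

```text
time_s: 13.6
tcp_pos: [0.4053, -0.1001, 0.2814]
ee_rot: [[-0.065, -0.002, 0.998], [-0.998, 0.0, -0.065], [-0.0, -1.0, -0.002]]
wrist_force: [0.6, -0.6, -0.2]
gripper_width: 0.002
```

```bash
python3 - <<'E'
from h import *
s=sense();print(s['time_s'],s['tcp_pos'],s['wrist_force'])
for n in("scene","top"):
    p=camera_params(n);im,d=capture(n);P=dict(im=im,d=d,**p);C=cloud(P)
    hsv=cv2.cvtColor(im,cv2.COLOR_RGB2HSV).astype(int);H,S,V=hsv[...,0],hsv[...,1],hsv[...,2]
    red=((H<6)|(H>174))&(S>150)&(V>90)&(C[...,2]>.09)&(abs(C[...,0]-.57)<.12)&(abs(C[...,1]-.05)<.08)
    q=C[red];j=w2j(q);print(n,len(q),"tip z",q[:,2].max(),"xj range",j[:,0].min(),j[:,0].max(),"expected tip xj ~.05")
    im2=im[120:280,190:390] if n=="scene" else im[135:220,180:290]
    f=4 if n=="scene" else 7
    cv2.imwrite(f"pics/{n}8.png",cv2.resize(im2[:,:,::-1],None,fx=f,fy=f,interpolation=cv2.INTER_CUBIC))
    if n=="scene":cv2.imwrite("pics/scene8f.png",im[:,:,::-1])
E
```

```text
13.6 [ 0.40531717 -0.10007056  0.2814172 ] [ 0.62187929 -0.57048091 -0.18517201]
scene 12 tip z 0.16192179405906781 xj range 0.033178984719127634 0.0493330756898215 expected tip xj ~.05
top 67 tip z 0.16302839423837834 xj range 0.0013315747907839727 0.04129902010722193 expected tip xj ~.05
```

View pics/scene8.png

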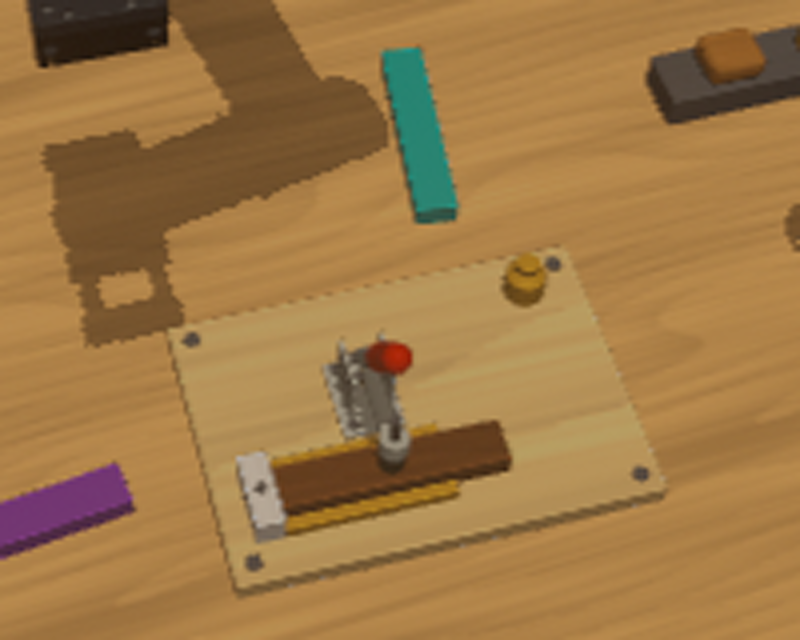

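View pics/top8.png

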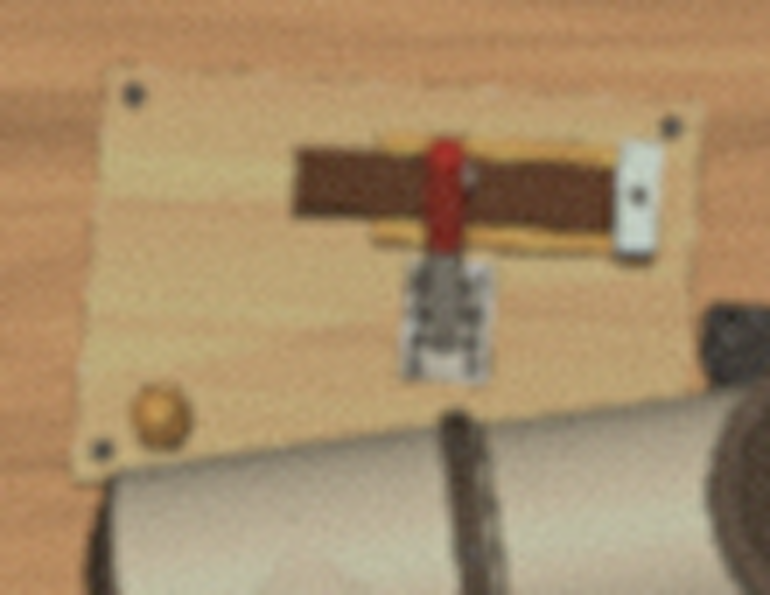

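View pics/scene8f.png

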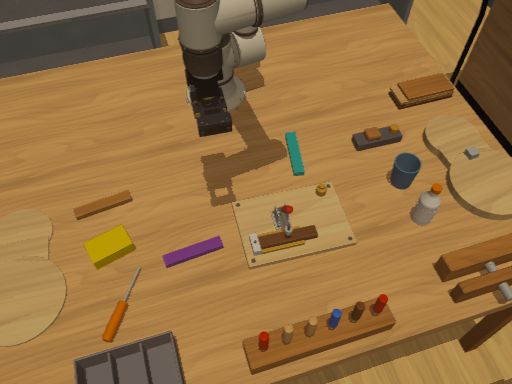

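The handle tip is at z ≈ 0.16 and jig x ≈ 0.045–0.05, which matches the locked position. The blank is at the stop, the bystanders are unmoved and the arm is clear.

```bash
python3 -c "
from h import *
print(sense()['wrist_force']);print(r.finish_job())"
```

```text
[ 0.66699012  1.13394028 -0.11910129]
the job is handed in; nothing more can be done
None
```

I pushed the blank about 53 mm along its rails with the closed fingertips until it met the aluminium stop. I then pushed the red handle past its dead point until it snapped over, moved the arm clear, and handed the job in at about 14 s.

**Last checks:**
- **Blank:** The push force jumped to 5.6 N when the blank met the stop. The pictures before and after clamping show its end against the stop face.
- **Handle:** Its tip is at z about 0.16 m and jig x about 0.04–0.05 m, leaning over the blank, which matches the locked position. The wrist force fell to zero as it snapped over.
- **Foot:** It sits on the blank in the pictures. I could not measure its pressing force directly.
- **Bystanders and arm:** By eye the bystanders look where they were. I did not measure their positions again. The arm is clear, with only sensor noise on the wrist force.

**Disagreements:** The scene and top cameras put the jig about 5–8 mm apart. I used the top view, which agreed with the wrist camera and with where the fingers met the blank. One early wrist turn went the wrong way for the last joint and had to be unwound. That cost a few seconds and touched nothing.

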